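# Set the end stop and load the face-grinding fixture

## Task

Get the face-grinding fixture ready for the next batch: first slide its end stop from the left end along the guide channel without lifting it off, until its spring pin drops into the hidden index notch, and leave it locked there. Then bring every loose round cap from the apron over the front lip into the trough, so that all of them lie flat between the fixed end and the stop. Leave the hammer, the grinder and the blue tub where they are.

Things in the scene. Friction and masses are not known exactly. Their poses are not given: they have to be found in the camera images.
- fixture: steel face-grinding fixture fixed to the bench, 245 mm deep (x), 500 mm long (y). Origin on the bench under the middle of the trough; x away from the robot, y along the trough to the robot's left, z up. From the robot outwards: apron, ramp and lip, trough, guide channel. Fixture figures below are in this frame, mm
- apron (a point): middle of the apron's flat top (fixture x -105, y 47, z 20), on which the caps start: x -170 to -41, y -165 to 260. Clear bench on its near side
- lip (a point): top of the lip at fixture x -25, y 47, z 23. A ramp rises 3 mm over x -41 to -27, the lip is 4 mm wide and its inner face drops 5 mm to the trough floor at x -23. It runs the whole length, y -165 to 260
- trough (a point): on the trough floor, fixture x 0, y -150 (against the fixed end), z 18. The trough is x -23 to 23; the fixed end is a block at x -10 to 23, top z 33; the left end is open. A keeper strip (z 33 to 39) overhangs the trough's back from x 12, so caps cannot be laid straight down in it: they go in over the lip. Seated, a cap's top is at z 28, 5 mm above the lip
- channel (a point): top of the guide channel, fixture x 52, y 50, z 39: flat steel x 12 to 73 with an 11 mm slit along x 52 from y -166 to 240; end blocks 44.5 mm high beyond. On the dark floor inside, 17 mm below the top and out of sight, is one index notch 12 mm wide, 8 mm deep. Its y is somewhere from 110 to 160 in the fixture frame; it is not given and has to be felt
- stop_grip (a point): sliding end stop, steel, about 0.5 kg, parked in the left end of the guide channel (fixture y 205 to 220). The point is the middle of its square dark grip post, 24 x 24 mm, 40 mm tall, 74 mm above the bench (35 above the channel top); axes as the fixture's. A black pin button 16 mm wide ends 33 mm above the point. Carriage below the post: 30 (x) x 36 (y) x 13 mm, kept straight by a key in the slit
- stop_foot (a point): middle of the stop's foot, which hangs into the trough on an arm from the carriage: 18 (x) x 10 (y) x 32 mm high, 53 mm nearer the robot than the post; its right face, 5 mm right of this point, ends the row of caps. Caps must fit between fixed end and foot
- stop: the same sliding stop; origin on the channel top, 35 mm under stop_grip. It rests by its weight and drags with 3 to 7 N, more if pressed down. Its spring pin, 8 mm square under the post, rides on the channel floor and snaps down when it meets the notch; the stop is then locked and the side force climbs past 15 N
- pin (a joint): how far the stop's spring pin has dropped, m: about 0 riding on the channel floor, about 0.008 dropped in the notch (also when the stop is lifted out of the channel); springs out with about 2 N; the black button on top of the post sinks with it
- cap0_mid (a point): round die-cast zinc cap, diameter 38 mm, 10 mm thick, dished on top, about 65 g, lying flat on the apron of the fixture at the start; the point is its centre, 5 mm above its underside. It may be absent (then None)
- cap0: the same cap; origin at the centre of its underside
- cap1_mid (a point): round die-cast zinc cap, diameter 38 mm, 10 mm thick, dished on top, about 65 g, lying flat on the apron of the fixture at the start; the point is its centre, 5 mm above its underside. It may be absent (then None)
- cap1: the same cap; origin at the centre of its underside
- cap2_mid (a point): round die-cast zinc cap, diameter 38 mm, 10 mm thick, dished on top, about 65 g, lying flat on the apron of the fixture at the start; the point is its centre, 5 mm above its underside. It may be absent (then None)
- cap2: the same cap; origin at the centre of its underside
- cap3_mid (a point): round die-cast zinc cap, diameter 38 mm, 10 mm thick, dished on top, about 65 g, lying flat on the apron of the fixture at the start; the point is its centre, 5 mm above its underside. It may be absent (then None)
- cap3: the same cap; origin at the centre of its underside
- cap4_mid (a point): round die-cast zinc cap, diameter 38 mm, 10 mm thick, dished on top, about 65 g, lying flat on the apron of the fixture at the start; the point is its centre, 5 mm above its underside. It may be absent (then None)
- cap4: the same cap; origin at the centre of its underside
- cap5_mid (a point): round die-cast zinc cap, diameter 38 mm, 10 mm thick, dished on top, about 65 g, lying flat on the apron of the fixture at the start; the point is its centre, 5 mm above its underside. It may be absent (then None)
- cap5: the same cap; origin at the centre of its underside
- hammer: steel-headed hammer, 300 mm, lying on the bench to the right of the fixture; leave alone
- grinder_mid (a point): angle grinder, 300 mm long, 1.8 kg, lying on the bench to the left of the fixture, the point at the middle of its body; leave alone
- tub: small blue parts tub 160 x 110 x 70 mm on the bench, left and near the robot; leave alone
Not all that is in view belongs to the job. Leave any black look-alike of the cap2 alone. Leave any pink look-alike of the cap1 alone.

How it is judged:
By the outcome, as a careful person would: the job done as asked, in the order asked, and still so for the second after the job is handed in, with the robot touching nothing.
Of cap0, cap1, cap2, cap3, cap4, cap5 only 4 to 6 are there at a start; the rules pass over those that are not, and their reading is None.
At some moment in a run one of cap0, cap1, cap2, cap3, cap4, cap5 may be knocked a few centimetres aside while the robot is not near it.
Once in a run the grip may slacken for a moment while it holds something.
It also fails if it takes over 210 s, if anything falls off the work surface, if the arm or the gripper's body presses on something with over 40 N, if the wrist force passes 120 N, or if a joint passes its speed limit or range.

## Robot

A 7-joint arm with a two-finger parallel gripper is mounted at the origin on the work surface. World frame = base frame: x ahead of the robot, y to its left, z up, the work surface at z = 0. Lengths are in m, angles in rad, forces in N, time in s.
With the tool pointing down it reaches from about 0.4 to 0.925 m from the base axis. Payload 5.6 kg.
Tool frame: the origin (TCP) lies midway between the tips of the shut fingers; the grasp point (between the pads) lies 19 mm behind it; z points along the fingers, y is the line along which they close (so a half turn about z gives the same grasp; the last joint's range is limited). The gripper opens to 85 mm and grips with 20 to 120 N. Pads are 22 mm wide; open, the fingers measure 114 mm over their backs; the gripper's body (76 mm by 85 mm) begins 54 mm behind the grasp point. The pads swing forward as they close: fully open they stand 13 mm farther back than shut.
Start: joints at [1.124, 0.468, -0.012, 1.603, 0.006, 1.071, -0.056], TCP at [0.255, -0.598, 0.231] pointing down, gripper open.
Joint ranges: [-2.53, 2.53], [-0.31, 2.02], [-1.57, 1.55], [0.28, 2.44], [-1.29, 4.43], [0.15, 1.84], [-2.92, 2.92]. Speed limits (rad/s): [2.57, 2.57, 3.14, 3.14, 3.14, 3.14, 3.14].

## Interface

Orientations are given as a unit quaternion [x, y, z, w].
In Python, from rig import * gives the robot as it stands.
- The arm moves only by the tool send_rows, never from a script. Its argument "deltas" is a list that holds one entry, the list of rows, each a list of 5 numbers: the opening, from 0 (shut) to 1 (fully open), then the shift along the world's x, y, z each as a share of 0.15 m, from -1 to 1, then the turn about the world's z as a share of 0.5 rad, from -1 to 1. A call has 1 to 20 rows; each row shifts and turns the commanded pose from where the row before left it; what a row does not reach is not made up. A row lasts 1/12 s, in which the tool goes at most 41.7 mm and 7.16 degrees, less where a joint would pass 70% of its speed; a pose out of reach is approached as far as the arm can. A call with a number of a shift or a turn outside -1 to 1 is refused whole. A call with a gripper value outside its range is refused whole. The fingers move at their own pace and stop on an object; "grip_force" is the grip in N (left out, the last holds). Time passes only in rows, so rows that do not move let the fingers close. It gives the time, the measured TCP pose, the force, the opening and the grip force at its end, in the units of the state.
- state(): the state, without advancing time (a new reading comes with each control period).
- camera(name): name is "side" or "top"; returns a dict with "pixels" (400x640x3 uint8, red, green, blue), "camera_matrix" (3x3 intrinsics, pixels), "R" (3x3) and "t" (3): a world point X has camera coordinates R X + t. Camera axes: x right, y down, z forward; pixel columns grow to the right and rows downward; lengths in m; the calibration is good to about 2 mm. A picture is of the moment at which its call begins. There is no depth.
- sign_off(): hands the job in; it is judged then, once.
The state is a dict: "time": time; "joint_positions": joint angles; "joint_velocities": joint speeds; "effort": joint torques, N m; "tool_pos": TCP position; "ee_rot": TCP orientation; "contact_force": force on the tool from outside, world axes, zero at the start; "moment": the same for the moment, N m; "grip_width": finger opening in m; "gripper_force": force on a finger pad.
Only numpy, scipy, OpenCV 4.12 (cv2) and the standard library are available. Lean on these libraries where they do the work, as an engineer would, in place of code of your own. Each camera call takes 0.05 s, during which the arm holds its last target. There are 200 camera calls.

## Working session

There is one attempt and no reset: what is moved stays moved. The work goes in short steps, Python scripts to look and compute and a tool call to move; the robot and the scene stay as the last step left them, time stands still between calls to the robot, and variables do not carry over. Pictures are saved under pics/ and viewed, at most 14 in all, crops included, and the job is handed in when it is done.

Besides the shell and the picture viewer there is one more tool, called after "Call:" as a command line: name --argument value ..., lists and objects as JSON in quotes. send_rows: Moves the arm, as the interface text tells. Shift numbers are shares of 0.15 m and turn numbers shares of 0.5 rad, none past 1 either way. Its arguments: {"type":"object","properties":{"deltas":{"type":"array","items":{"type":"array","items":{"type":"array","items":{"type":"number"}}}},"grip_force":{"type":"number"}},"required":["deltas"]}

```bash
mkdir -p pics; ls
python3 - <<'E'
from rig import *
import cv2,numpy as np
for n in("top","side"):
    c=camera(n); np.savez(f"pics/{n}0.npz",**{k:np.array(v) for k,v in c.items()})
    cv2.imwrite(f"pics/{n}0.png",c["pixels"][:,:,::-1]); print(n,c["camera_matrix"],c["R"],c["t"])
print(state())
E
```

```text
pics
top [[363.48188104   0.         322.87211862]
 [  0.         363.48188104 197.5397661 ]
 [  0.           0.           1.        ]] [[ 0.01864846 -0.99979399 -0.00801351]
 [-0.99560105 -0.01783301 -0.09198121]
 [ 0.09181935  0.00969357 -0.9957285 ]] [5.55614748e-05 4.88690197e-01 1.01712586e+00]
side [[481.11026797   0.         318.63766125]
 [  0.         481.11026797 193.85847834]
 [  0.           0.           1.        ]] [[ 0.95866118 -0.2844322  -0.00818907]
 [-0.14674541 -0.46952993 -0.87063622]
 [ 0.24379196  0.83584686 -0.49185923]] [-0.46634217  0.12756175  1.2724467 ]
{'time': 0.1, 'joint_positions': array([ 1.12402102,  0.46832452, -0.01163592,  1.60353584,  0.00600326,
        1.07137777, -0.05629577]), 'joint_velocities': array([ 0.00019666,  0.00045581,  0.00025801, -0.00348725,  0.00036381,
       -0.00055845,  0.00119276]), 'effort': array([ 5.31740188e-04, -5.33515477e+01,  2.13832757e-02, -2.51961941e+01,
        1.14847283e-02,  4.32485860e-03,  9.40366078e-06]), 'tool_pos': array([ 0.2551413 , -0.5972881 ,  0.23040882]), 'ee_rot': array([ 9.79692412e-01,  2.00504685e-01, -2.11953392e-04, -7.76964314e-04]), 'contact_force': array([ 0.45757622, -0.16346975,  0.32910357]), 'moment': array([-0.03933811,  0.02460604, -0.03874936]), 'gripper_force': 0.0, 'grip_width': 0.0853643561324095}
```

View pics/top0.png

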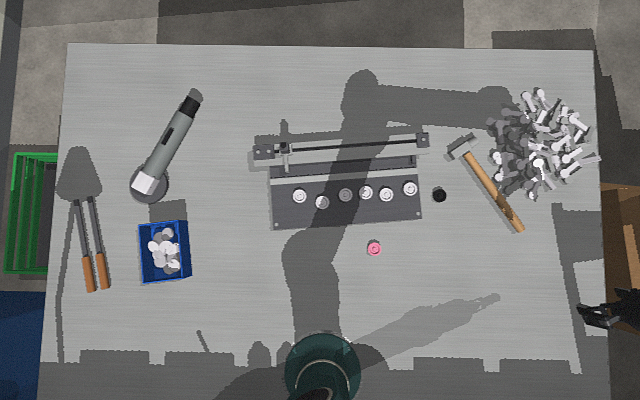

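View pics/side0.png

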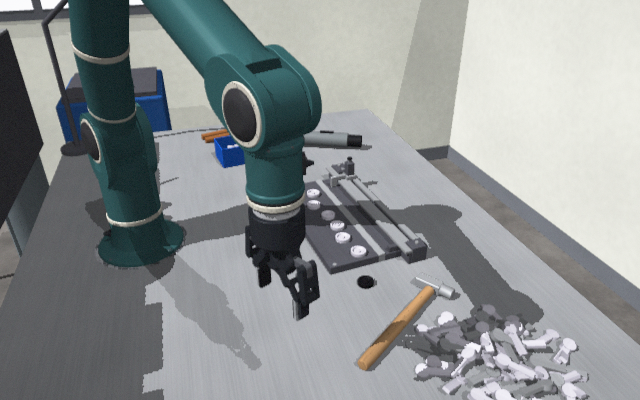

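The top view shows six light caps on the apron at about (299,195), (322,202), (345,195, in shadow), (366,193), (386,194) and (409,188). The black disc (440,194) and pink disc (374,248) lie on the bench and are look-alikes. The stop is near (284,150). An enlarged crop will confirm this.

```bash
cat > h.py <<'E'
import numpy as np, cv2
def load(f): return dict(np.load(f))
def grab(n,f):
    from rig import camera
    c=camera(n); np.savez(f"pics/{f}.npz",**{k:np.array(v) for k,v in c.items()}); return {k:np.array(v) for k,v in c.items()}
def ray(c,uv,z):
    K,R,t=c["camera_matrix"],c["R"],c["t"]
    d=R.T@np.linalg.inv(K)@np.array([uv[0],uv[1],1.]); o=-R.T@t
    return o+d*(z-o[2])/d[2]
def proj(c,X):
    p=c["camera_matrix"]@(c["R"]@np.array(X)+c["t"]); return p[:2]/p[2]
def crop(c,x0,y0,x1,y1,s,f):
    im=c["pixels"][y0:y1,x0:x1,::-1]
    cv2.imwrite(f"pics/{f}.png",cv2.resize(im,None,fx=s,fy=s,interpolation=cv2.INTER_CUBIC))
E
python3 - <<'E'
from h import *
c=load("pics/top0.npz"); crop(c,245,110,445,260,4,"t0c")
E
```

```text
(no output)
```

View pics/t0c.png

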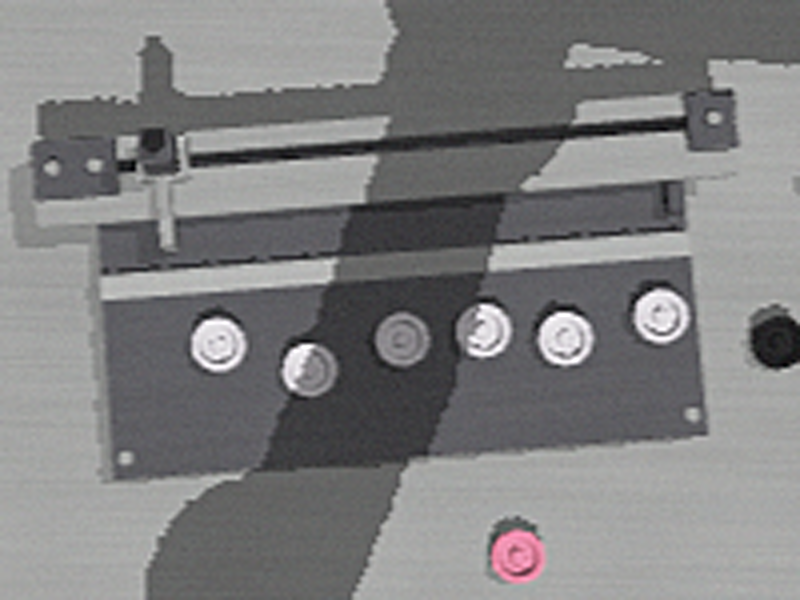

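The crop confirms six white caps on the apron, with centres at crop pixels (218,345), (309,370), (402,339), (484,329), (565,337) and (661,315). The pink disc (518,555) and the black one (778,340) are off the fixture, so I will leave both alone. The stop's button is at (153,140) and its foot near (168,240).

```bash
cat > fit.py <<'E'
from h import *
c=load("pics/top0.npz")
f=lambda x,y:(x/4+245-.4,y/4+110-.4)
pts=[((105,481),(-170,260,20)),((708,435),(-170,-165,20)),((103,300),(-41,260,20)),((692,258),(-41,-165,20)),((688,124),(52,-166,39)),((119,165),(52,240,39))]
W=np.array([ray(c,f(*p),F[2]/1e3)[:2] for p,F in pts]); L=np.array([F[:2] for p,F in pts])/1e3
a,b=L-L.mean(0),W-W.mean(0)
th=np.arctan2((a[:,0]*b[:,1]-a[:,1]*b[:,0]).sum(),(a*b).sum())
Rf=np.array([[np.cos(th),-np.sin(th)],[np.sin(th),np.cos(th)]]); tf=W.mean(0)-Rf@L.mean(0)
if __name__=="__main__":
    print("th",th,"t",tf); print("res mm",((W-(L@Rf.T+tf))*1e3).round(1))
    np.savez("fix.npz",Rf=Rf,tf=tf,th=th)
    inv=lambda w:(Rf.T@(w[:2]-tf))*1e3
    for p in [(218,345),(309,370),(402,339),(484,329),(565,337),(661,315)]:
        w=ray(c,f(*p),.03); print("cap",w[:2].round(4),inv(w).round(1))
    for n,p,z in [("button",(153,140),.107),("foot",(168,244),.035),("fixed end",(663,200),.033)]:
        w=ray(c,f(*p),z); print(n,w[:2].round(4),inv(w).round(1))
    s=load("pics/side0.npz")
    for F in [(-170,-165,20),(-41,-165,20),(52,-166,39),(52,240,39),(-170,260,20)]:
        print(F,proj(s,list(Rf@(np.array(F[:2])/1e3)+tf)+[F[2]/1e3]).round(1))
E
python3 fit.py; python3 -c "
from h import *
crop(load('pics/side0.npz'),290,140,440,280,5,'s0c')"
```

```text
th 0.08852111282037708 t [ 0.58774148 -0.09324143]
res mm [[-1.6  4.7]
 [ 1.4 -0.4]
 [-0.4 -1.2]
 [-0.  -1.1]
 [ 0.6 -1.2]
 [-0.  -0.7]]
cap [0.4915 0.0766] [-80.8 177.6]
cap [0.4749 0.0116] [-103.2  114.4]
cap [ 0.4981 -0.054 ] [-85.8  47. ]
cap [ 0.5063 -0.1122] [-82.8 -11.6]
cap [ 0.5016 -0.1696] [-92.5 -68.5]
cap [ 0.5186 -0.2376] [ -81.7 -137.7]
button [0.6206 0.1175] [ 51.3 207. ]
foot [0.5626 0.1136] [ -6.7 208.2]
fixed end [ 0.6008 -0.2387] [   0.2 -146. ]
(-170, -165, 20) [329.7 267.5]
(-41, -165, 20) [378.1 255.1]
(52, -166, 39) [411.9 240.7]
(52, 240, 39) [344.8 172.5]
(-170, 260, 20) [276.4 187.8]
```

View pics/s0c.png

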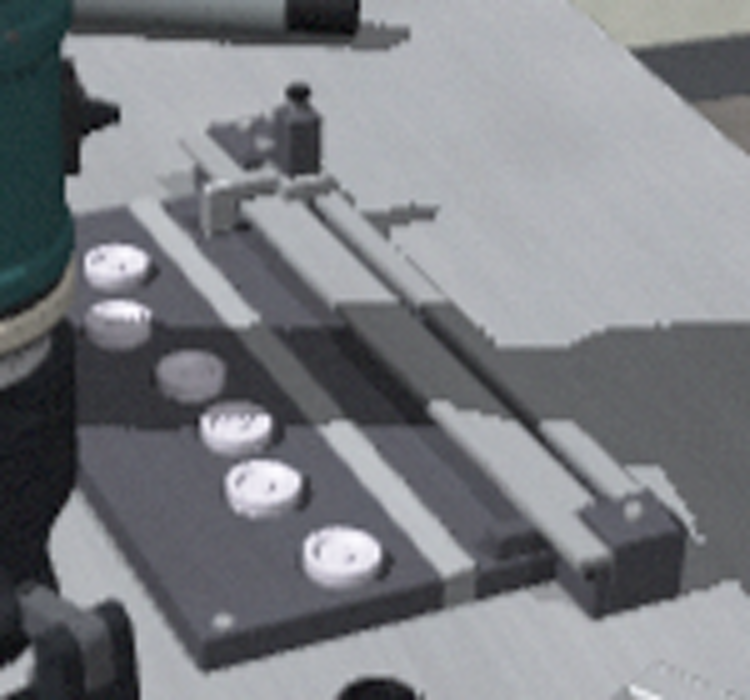

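The side crop shows the post (298,140) with its button (298,92), the foot on its arm at (215,205), and the six caps on the apron. Next I drop the doubtful corner, refit, and triangulate the stop.

```bash
sed -i 's/((105,481),(-170,260,20)),//' fit.py; python3 fit.py
python3 - <<'E'
from fit import *
s=load("pics/side0.npz")
P=[d["camera_matrix"]@np.c_[d["R"],d["t"]] for d in (c,s)]
for n,a,b in [("button",(153,140),(298,92)),("cap0",(218,345),(118,262)),("cap5",(661,315),(343,550)),("slitR",(688,124),(612,503))]:
    x=cv2.triangulatePoints(P[0],P[1],np.array(f(*a)),np.array([b[0]/5+290-.4,b[1]/5+140-.4]))[:,0]; x=x[:3]/x[3]
    print(n,x.round(4),(Rf.T@(x[:2]-tf)*1e3).round(1))
E
```

```text
th 0.09004874903161829 t [ 0.58805885 -0.09413093]
res mm [[ 0.8  0.7]
 [-0.3 -0.2]
 [-0.6 -0.2]
 [ 0.  -0.4]
 [ 0.   0.1]]
cap [0.4915 0.0766] [-80.8 178.7]
cap [0.4749 0.0116] [-103.2  115.5]
cap [ 0.4981 -0.054 ] [-85.9  48. ]
cap [ 0.5063 -0.1122] [-83.  -10.6]
cap [ 0.5016 -0.1696] [-92.9 -67.4]
cap [ 0.5186 -0.2376] [ -82.1 -136.7]
button [0.6206 0.1175] [ 51.4 207.8]
foot [0.5626 0.1136] [ -6.6 209.2]
fixed end [ 0.6008 -0.2387] [  -0.3 -145.1]
(-170, -165, 20) [330.  267.8]
(-41, -165, 20) [378.5 255.3]
(52, -166, 39) [412.3 240.8]
(52, 240, 39) [344.9 172.7]
(-170, 260, 20) [276.5 188. ]
button [0.6203 0.118  0.1044] [ 51.2 208.4]
cap0 [0.4921 0.0766 0.0286] [-80.2 178.6]
cap5 [ 0.5182 -0.2376  0.0296] [ -82.5 -136.6]
slitR [ 0.6541 -0.2547  0.041 ] [  51.3 -165.8]
```

Call:
send_rows --deltas '[[[0.7,0.122,0.2384,0,0.2095],[0.7,0.122,0.2384,0,0.2095],[0.7,0.122,0.2384,0,0.2095],[0.7,0.122,0.2384,0,0.2095],[0.7,0.122,0.2384,0,0.2095],[0.7,0.122,0.2384,0,0.2095],[0.7,0.122,0.2384,0,0.2095],[0.7,0.122,0.2384,0,0.2095],[0.7,0.122,0.2384,0,0.2095],[0.7,0.122,0.2384,0,0.2095],[0.7,0.122,0.2384,0,0.2095],[0.7,0.122,0.2384,0,0.2095],[0.7,0.122,0.2384,0,0],[0.7,0.122,0.2384,0,0],[0.7,0.122,0.2384,0,0],[0.7,0.122,0.2384,0,0],[0.7,0.122,0.2384,0,0],[0.7,0.122,0.2384,0,0],[0.7,0.122,0.2384,0,0],[0.7,0.122,0.2384,0,0]]]' --grip_force 20

```text
time: 1.77
tool_pos: [0.6217, 0.119, 0.2308]
ee_rot: [0.675, 0.738, -0.0, -0.0]
contact_force: [1.4, 0.4, 0.2]
grip_width: 0.0599
gripper_force: 0.0
```

Call:
send_rows --deltas '[[[0.7,0,0,-0.16,0],[0.7,0,0,-0.16,0],[0.7,0,0,-0.16,0],[0.7,0,0,-0.16,0],[0.7,0,0,-0.16,0],[0.7,0,0,-0.16,0],[0.7,0,0,-0.12,0],[0.7,0,0,-0.04,0],[0.7,0,0,0,0],[0.0,0,0,0,0],[0.0,0,0,0,0],[0.0,0,0,0,0],[0.0,0,0,0,0],[0.0,0,0,0,0],[0.0,0,0,0,0],[0.0,0,0,0,0],[0.0,0,0,0,0]]]'

```text
time: 3.18
tool_pos: [0.6217, 0.1177, 0.0648]
ee_rot: [0.675, 0.738, 0.0, 0.001]
contact_force: [-3.2, -0.1, 6.3]
grip_width: 0.0234
gripper_force: 27.2
```

Call:
send_rows --deltas '[[[0,0,0,0.006,0],[0,0,0,0.004,0],[0,0.0012,-0.0133,0,0],[0,0.0018,-0.02,0,0],[0,0.0024,-0.0266,0,0],[0,0.0024,-0.0266,0,0],[0,0.0024,-0.0266,0,0],[0,0.0024,-0.0266,0,0],[0,0.0024,-0.0266,0,0]]]'

```text
time: 3.93
tool_pos: [0.6237, 0.0923, 0.0649]
ee_rot: [0.675, 0.738, 0.0, -0.0]
contact_force: [-0.4, 4.3, 0.2]
grip_width: 0.023
gripper_force: 26.1
```

Call:
send_rows --deltas '[[[0,0.0018,-0.02,0,0],[0,0.0018,-0.02,0,0],[0,0.0018,-0.02,0,0],[0,0.0018,-0.02,0,0],[0,0.0012,-0.0133,0,0],[0,0.0009,-0.01,0,0],[0,0.0009,-0.01,0,0],[0,0.0009,-0.01,0,0],[0,0.0009,-0.01,0,0],[0,0.0009,-0.01,0,0],[0,0.0009,-0.01,0,0]]]'

```text
time: 4.85
tool_pos: [0.6257, 0.0696, 0.0649]
ee_rot: [0.675, 0.738, 0.0, -0.0]
contact_force: [-0.7, 4.2, 1.8]
grip_width: 0.0236
gripper_force: 26.3
```

Fixture y is about 160 mm now, with a steady drag of 4 N. I continue in 1.5 mm rows.

Call:
send_rows --deltas '[[[0,0.0009,-0.01,0,0],[0,0.0009,-0.01,0,0],[0,0.0009,-0.01,0,0],[0,0.0009,-0.01,0,0],[0,0.0009,-0.01,0,0],[0,0.0009,-0.01,0,0],[0,0.0009,-0.01,0,0],[0,0.0009,-0.01,0,0]]]'

```text
time: 5.52
tool_pos: [0.6268, 0.0575, 0.0648]
ee_rot: [0.675, 0.738, 0.0, -0.0]
contact_force: [-2.3, 5.8, 4.9]
grip_width: 0.0235
gripper_force: 26.5
```

Call:
send_rows --deltas '[[[0,0.0006,-0.01,0.002,0],[0,0.0006,-0.01,0,0],[0,0.0006,-0.01,0,0],[0,0.0009,-0.01,0,0],[0,0.0009,-0.01,0,0],[0,0.0009,-0.01,0,0],[0,0.0009,-0.01,0,0],[0,0.0009,-0.01,0,0]]]'

```text
time: 6.18
tool_pos: [0.6275, 0.045, 0.0649]
ee_rot: [0.675, 0.738, -0.0, -0.0]
contact_force: [-0.2, 2.3, -1.6]
grip_width: 0.0238
gripper_force: 25.7
```

Call:
send_rows --deltas '[[[0,0.0009,-0.01,0,0],[0,0.0009,-0.01,0,0],[0,0.0009,-0.01,0,0],[0,0.0009,-0.01,0,0],[0,0.0009,-0.01,0,0],[0,0.0009,-0.01,0,0],[0,0.0009,-0.01,0,0],[0,0.0009,-0.01,0,0]]]'

```text
time: 6.85
tool_pos: [0.6286, 0.0331, 0.0649]
ee_rot: [0.675, 0.738, -0.0, -0.0]
contact_force: [-1.4, 1.1, -2.5]
grip_width: 0.0238
gripper_force: 25.5
```

Call:
send_rows --deltas '[[[0,0.0009,-0.01,-0.002,0],[0,0.0009,-0.01,-0.001,0],[0,0.0009,-0.01,0,0],[0,0.0009,-0.01,0,0],[0,0.0009,-0.01,0,0],[0,0.0009,-0.01,0,0],[0,0.0009,-0.01,0,0],[0,0.0009,-0.01,0,0]]]'

```text
time: 7.52
tool_pos: [0.6295, 0.0248, 0.0653]
ee_rot: [0.674, 0.739, 0.001, -0.001]
contact_force: [-2.6, 9.1, 3.3]
grip_width: 0.0238
gripper_force: 26.4
```

Call:
send_rows --deltas '[[[0,0.0006,-0.007,0,0],[0,0.0006,-0.007,0,0],[0,0,0,0,0]]]'

```text
time: 7.77
tool_pos: [0.6297, 0.0233, 0.0656]
ee_rot: [0.674, 0.739, 0.002, -0.001]
contact_force: [-3.3, 8.6, 4.8]
grip_width: 0.0235
gripper_force: 26.5
```

Run:
```python
from h import *
from rig import state
s=grab("side","s1"); crop(s,290,140,440,250,5,"s1c")
t=grab("top","t1"); st=state(); print(st["tool_pos"],st["contact_force"])
```

```text
[0.62968896 0.02337135 0.06555641] [-2.75803891  8.63221972  3.68511198]
```

View pics/s1c.png

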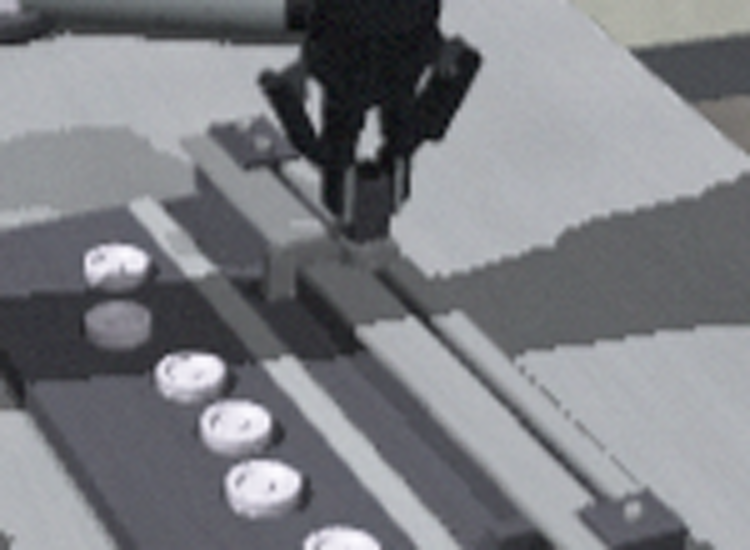

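The stop has moved to mid-channel. The tool is lagging its command at about 9 N, so it is either locked or the grip is slipping. A firmer grip and a short pull will tell which.

Call:
send_rows --deltas '[[[0,0,0,0,0],[0,0,0,0,0],[0,0.0006,-0.007,0,0],[0,0.0006,-0.007,0,0],[0,0.0006,-0.007,0,0]]]' --grip_force 60

```text
time: 8.28
tool_pos: [0.6298, 0.0229, 0.0657]
ee_rot: [0.673, 0.739, 0.003, -0.002]
contact_force: [-4.2, 14.7, 5.7]
grip_width: 0.0232
gripper_force: 60.0
```

Call:
send_rows --deltas '[[[0,0.0006,-0.007,0,0],[0,0.0006,-0.007,0,0],[0,0,0,0,0]]]'

```text
time: 8.53
tool_pos: [0.6298, 0.0226, 0.0658]
ee_rot: [0.673, 0.74, 0.004, -0.003]
contact_force: [-4.2, 15.6, 4.4]
grip_width: 0.0233
gripper_force: 60.0
```

Call:
send_rows --deltas '[[[0,-0.001,0.012,0,0],[0,-0.001,0.01,0,0],[0,0,0,0,0],[0.5,0,0,0,0],[0.7,0,0,0,0],[0.7,0,0,0,0],[0.7,0,0,0,0],[0.7,0,0,0,0],[0.7,0,0,0.1,0],[0.7,0,0,0.2,0],[0.7,0,0,0.25,0],[0.7,0,0,0.25,0],[0.7,-0.1,-0.2,0.1,0],[0.7,-0.1,-0.2,0,0],[0.7,-0.1,-0.2,0,0],[0.7,-0.1,-0.2,0,0],[0.7,-0.1,-0.2,0,0]]]' --grip_force 20

```text
time: 9.95
tool_pos: [0.5545, -0.134, 0.2011]
ee_rot: [0.675, 0.738, 0.0, 0.001]
contact_force: [0.5, -0.1, 1.2]
grip_width: 0.0599
gripper_force: 0.0
```

```bash
cat > caps.py <<'E'
from h import *
F=np.load("fix.npz") ; import fit
Rf,tf=fit.Rf,fit.tf
def inv(w): return (Rf.T@(np.array(w[:2])-tf)*1e3)
def fw(x,y): return Rf@np.array([x,y])/1e3+tf
E
python3 - <<'E'
from caps import *
from rig import state
s=grab("side","s2"); t=grab("top","t2"); a=s["pixels"][150:240,310:410,::-1]; b=t["pixels"][115:235,255:435,::-1]
a=cv2.resize(a,(500,450),interpolation=3); b=cv2.resize(b,None,fx=4,fy=4,interpolation=3); cv2.imwrite("pics/s2c.png",a); cv2.imwrite("pics/t2c.png",b)
st=state(); print(st["tool_pos"],st["contact_force"])
E
```

```text
[ 0.55264182 -0.13977029  0.20048031] [ 0.39839117 -0.82599418 -0.17960312]
```

View pics/t2c.png

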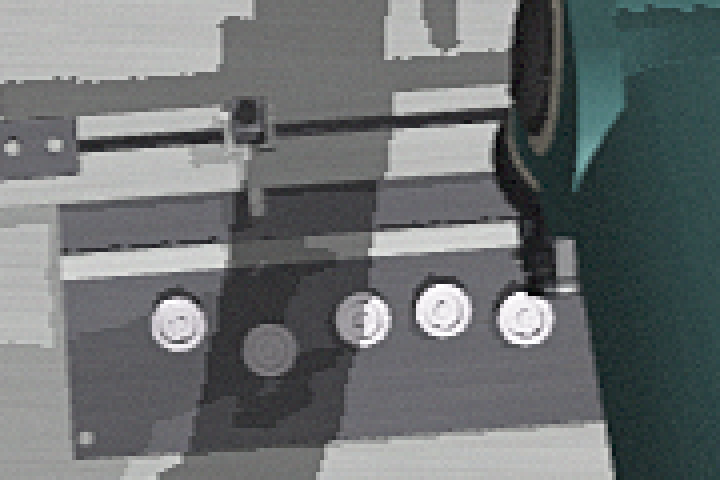

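View pics/s2c.png

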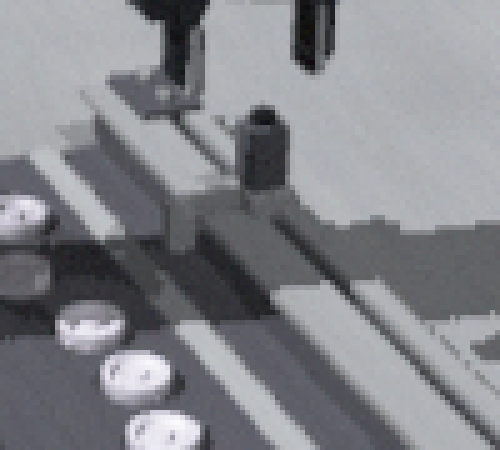

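The button has sunk into the post (side crop, (263,115)), so the pin has dropped and the stop is locked. The stop post is at top crop (246,115). The caps have not moved, though the rightmost one is hidden by the arm. Next come the stop position and the cap plan.

Run:
```python
from caps import *
t=load("pics/t2.npz"); g=lambda x,y:(x/4+255-.4,y/4+115-.4)
print("post",inv(ray(t,g(246,110),.099)),"foot R edge",inv(ray(t,g(265,200),.05)))
for p in [(179,322),(268,350),(362,319),(443,310),(525,317)]: print(inv(ray(t,g(*p),.03)).round(1))
for x,y in [(-82,-136.7),(-82,-128),(-30,-128),(-93,-67.4),(-30,-87)]: print((x,y),fw(x,y).round(4))
```

```text
post [ 53.67760198 119.01619494] foot R edge [  0.73753925 110.64368805]
[-78.7 177.8]
[-103.2  116.2]
[-85.9  48. ]
[-83.7  -9.8]
[-92.9 -67.4]
(-82, -136.7) [ 0.5187 -0.2377]
(-82, -128) [ 0.5179 -0.229 ]
(-30, -128) [ 0.5697 -0.2243]
(-93, -67.4) [ 0.5015 -0.1696]
(-30, -87) [ 0.566  -0.1835]
```

Call:
send_rows --deltas '[[[0.6,-0.0753,-0.2176,0,0],[0.6,-0.0753,-0.2176,0,0],[0.6,-0.0753,-0.2176,0,0],[0.6,0,0,-0.2,0],[0.6,0,0,-0.2,0],[0.6,0,0,-0.2,0],[0.6,0,0,-0.2,0],[0.6,0,0,-0.2,0],[0.6,0,0,-0.12,0],[0.6,0,0,-0.06,0],[0.6,0,0,-0.0233,0],[0.6,0,0,0,0],[0.6,0,0,0,0]]]' --grip_force 20

```text
time: 11.13
tool_pos: [0.5225, -0.2306, 0.0205]
ee_rot: [0.675, 0.738, 0.0, 0.001]
contact_force: [-0.1, 0.0, 0.3]
grip_width: 0.0511
gripper_force: 0.0
```

Call:
send_rows --deltas '[[[0.6,-0.0253,-0.0473,0,0],[0.6,0,0,0,0],[0.4,0,0,0,0],[0.2,0,0,0,0],[0.2,0,0,0,0],[0.2,0,0,0,0],[0.2,0,0,0,0],[0.2,0,0,0,0]]]'

```text
time: 11.8
tool_pos: [0.5177, -0.2386, 0.0202]
ee_rot: [0.675, 0.738, -0.0, 0.001]
contact_force: [-1.7, -2.2, 7.8]
grip_width: 0.0368
gripper_force: 19.7
```

Call:
send_rows --deltas '[[[0.2,0,0,0.02,0],[0.2,0,0,0.0133,0],[0.2,0.06,0.018,0,0],[0.2,0.07,0.02,0,0],[0.2,0.07,0.02,0,0],[0.2,0.07,0.02,0,0],[0.2,0.05,0.014,0,0],[0.2,0.02,0.005,0,0],[0.2,0,0,0,0],[0.2,0,0,0,0]]]'

```text
time: 12.63
tool_pos: [0.5682, -0.2229, 0.0238]
ee_rot: [0.675, 0.738, -0.0, -0.0]
contact_force: [-0.4, 0.2, -0.5]
grip_width: 0.0369
gripper_force: 20.2
```

Call:
send_rows --deltas '[[[0.5,0,0,0,0],[0.5,0,0,0,0],[0.5,0,0,0,0],[0.5,0,0,0,0],[0.5,0,0,0.1,0],[0.3,0,0,0.1,0],[0,-0.14,-0.0125,0,0],[0,-0.14,-0.0125,0,0],[0,0,0,0,0],[0,0,0,0,0],[0,0,0,-0.1,0],[0,0,0,-0.09,0],[0,0,0,0,0],[0,0,0,0,0]]]'

```text
time: 13.8
tool_pos: [0.5263, -0.2262, 0.0249]
ee_rot: [0.674, 0.738, -0.0, -0.001]
contact_force: [0.6, -0.3, 0.5]
grip_width: 0.0005
gripper_force: 0.0
```

Run:
```python
from caps import *
from rig import state
s=grab("side","s3"); crop(s,300,200,450,300,5,"s3c")
st=state(); print(st["tool_pos"],st["contact_force"],inv(st["tool_pos"]))
```

```text
[ 0.52684202 -0.22637357  0.02544525] [ 0.575567    0.16432142 -1.10247002] [ -72.860995   -126.20178645]
```

View pics/s3c.png

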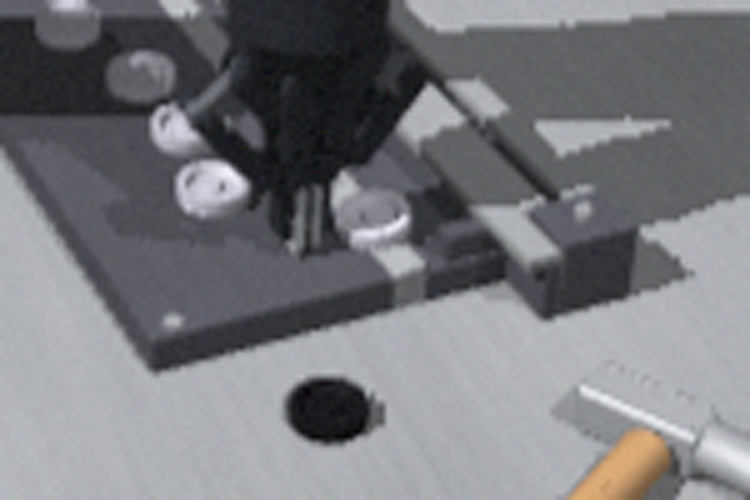

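The cap sits on the lip at (372,215), with the shut fingers behind it at (310,230). Now I push it in.

Call:
send_rows --deltas '[[[0,0.04,0.0036,0,0],[0,0.04,0.0036,0,0],[0,0.04,0.0036,0,0],[0,0.03,0.0027,0,0],[0,0.03,0.0027,0,0],[0,0.03,0.0027,0,0],[0,0.03,0.0027,0,0],[0,0,0,0,0],[0,0,0,0,0]]]'

```text
time: 14.6
tool_pos: [0.5554, -0.2247, 0.0253]
ee_rot: [0.675, 0.738, -0.006, -0.005]
contact_force: [-18.4, -0.5, 17.5]
grip_width: 0.0001
gripper_force: 12.7
```

Run:
```python
from caps import *
from rig import state
s=grab("side","s4"); crop(s,320,200,440,280,5,"s4c")
st=state(); print(st["tool_pos"],st["contact_force"],inv(st["tool_pos"]))
```

```text
[ 0.5554338  -0.2246864   0.02527011] [-18.21434232  -0.823965    16.70298389] [ -44.23333954 -127.09262342]
```

View pics/s4c.png

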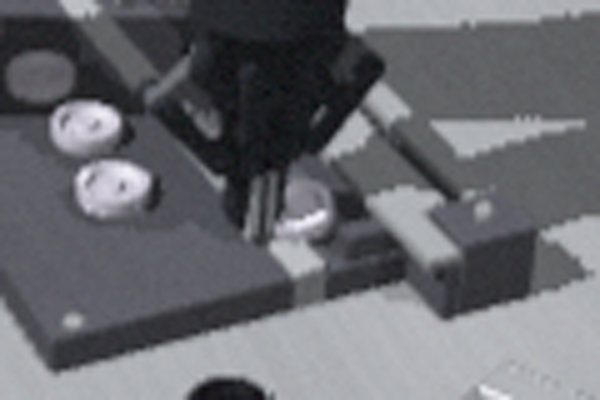

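The push stalled at x = -44 with 18 N on the tool, and the cap looks tilted at (308,208). I back off and look.

Call:
send_rows --deltas '[[[0,-0.06,-0.0054,0,0],[0,-0.1,-0.009,0,0],[0,-0.1,-0.009,0,0],[0,-0.1,0.05,0.2,0],[0,-0.1,0.1,0.25,0],[0,-0.1,0.2,0.2,0],[0,-0.1,0.2,0.2,0],[0,0,0,0,0],[0,0,0,0,0],[0,0,0,0,0]]]'

```text
time: 15.48
tool_pos: [0.4668, -0.1501, 0.1476]
ee_rot: [0.675, 0.738, 0.0, 0.001]
contact_force: [-0.3, -0.3, 0.4]
grip_width: -0.0004
gripper_force: 0.0
```

Run:
```python
from caps import *
from rig import state
s=grab("side","s5"); t=grab("top","t5")
a=cv2.resize(s["pixels"][190:290,310:440,::-1],(780,600),interpolation=3)[:,:780]
b=cv2.resize(t["pixels"][130:240,340:440,::-1],(545,600),interpolation=3)
m=np.hstack([cv2.resize(a,(455,350)),cv2.resize(b,(318,350))]); cv2.imwrite("pics/m5.png",m)
st=state(); print(st["tool_pos"],st["contact_force"],inv(st["tool_pos"]))
```

```text
[ 0.46620795 -0.15037667  0.14652663] [ 0.03559703 -0.31943242 -0.56383931] [-126.41521492  -45.06015052]
```

View pics/m5.png

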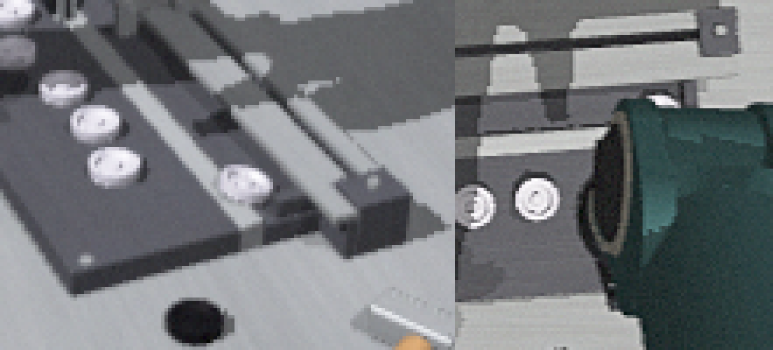

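The cap is now mostly in the trough at mosaic (245,180), with its rear still up on the lip. The tapered finger back was wedging over its rim. I turn the tool 90° so the flat finger sides do the pushing, and measure the cap.

Call:
send_rows --deltas '[[[0,0,0,0,-0.2417],[0,0,0,0,-0.2417],[0,0,0,0,-0.2417],[0,0,0,0,-0.2417],[0,0,0,0,-0.2417],[0,0,0,0,-0.2417],[0,0,0,0,-0.2417],[0,0,0,0,-0.2417],[0,0,0,0,-0.2417],[0,0,0,0,-0.2417],[0,0,0,0,-0.2417],[0,0,0,0,-0.2417],[0,0,0,0,-0.2417],[0,0,0,0,0],[0,0,0,0,0],[0,0,0,0,0]]]'

```text
time: 16.92
tool_pos: [0.4661, -0.1497, 0.1467]
ee_rot: [0.999, 0.046, -0.001, -0.0]
contact_force: [0.4, 0.4, -0.3]
grip_width: 0.0
gripper_force: 0.0
```

```bash
cat >> caps.py <<'E'
def blobs(c,z,y0=-165,y1=258,x0=-165,x1=12,cam="top"):
    """bright blobs on the dark apron/trough, local contrast; fixture mm at height z"""
    im=cv2.cvtColor(c["pixels"],cv2.COLOR_RGB2GRAY)
    mask=np.zeros_like(im)
    for a,b in [((-165,y0),(-45,y1)),((-21,y0),(10,y1))]:
        q=[proj(c,[*fw(x,y),z]) for x,y in [(a[0],a[1]),(a[0],b[1]),(b[0],b[1]),(b[0],a[1])]]
        cv2.fillPoly(mask,[np.array(q).round().astype(np.int32)],255)
    up=cv2.resize(im,None,fx=4,fy=4,interpolation=cv2.INTER_CUBIC); mu=cv2.resize(mask,None,fx=4,fy=4,interpolation=0)
    b=((up>95)&(mu>0)).astype(np.uint8)
    b=cv2.morphologyEx(b,cv2.MORPH_CLOSE,np.ones((9,9)))
    cs,_=cv2.findContours(b,cv2.RETR_EXTERNAL,cv2.CHAIN_APPROX_NONE); out=[]
    for k in cs:
        if cv2.contourArea(k)<250: continue
        (u,v),r=cv2.minEnclosingCircle(k); w=inv(ray(c,(u/4-.4,v/4-.4),z))
        out.append((w.round(1),round(r,1),int(cv2.contourArea(k))))
    return out
E
python3 - <<'E'
from caps import *
from rig import state
t=grab("top","t6"); s=load("pics/s5.npz")
for o in blobs(t,.03): print(o)
print("side"); 
for o in blobs(s,.029): print(o)
print(inv(ray(s,(310+245/3.5-.4,190+183/3.5-.4),.03)))
st=state(); print(st["tool_pos"],st["ee_rot"],inv(st["tool_pos"]))
E
```

```text
(array([-102.6,  115. ]), 28.1, 2266)
(array([-105.8,  213. ]), 109.4, 18988)
(array([-83.6, -77.5]), 59.2, 426)
(array([-102.1,    2.3]), 125.9, 24684)
(array([ -4. , 211.1]), 72.0, 5773)
(array([  2.8, 117.9]), 12.5, 271)
(array([-13.4, -19.6]), 115.4, 6314)
(array([  -1.2, -160. ]), 18.8, 567)
side
(array([ -13.2, -106.5]), 49.7, 2216)
(array([-11.5, -11. ]), 31.8, 476)
(array([-103.5,  -79.6]), 155.4, 32191)
(array([-56.1, 137.1]), 23.0, 449)
(array([-10. , 161.6]), 25.1, 639)
(array([-122.9,  182.5]), 94.5, 11624)
[ -18.89606303 -127.96067996]
[ 0.4661433  -0.14960957  0.14689892] [ 9.98947461e-01  4.58662645e-02 -4.73547328e-04 -1.75348366e-04] [-126.4106231   -44.29034777]
```

Call:
send_rows --deltas '[[[0,0.159,-0.1702,0,0],[0,0.159,-0.1702,0,0],[0,0.159,-0.1702,0,0],[0,0,0,-0.2,0],[0,0,0,-0.2,0],[0,0,0,-0.2,0],[0,0,0,-0.15,0],[0,0,0,-0.06,0],[0,0,0,0,0],[0,0,0,0,0],[0,0.03,0.0027,0,0],[0,0.03,0.0027,0,0],[0,0.03,0.0027,0,0],[0,0.03,0.0027,0,0],[0,0.03,0.0027,0,0],[0,0.03,0.0027,0,0],[0,0,0,0,0],[0,0,0,0,0]]]'

```text
time: 18.47
tool_pos: [0.5651, -0.2234, 0.0259]
ee_rot: [0.999, 0.045, 0.0, 0.0]
contact_force: [-0.3, -0.1, -0.1]
grip_width: -0.0001
gripper_force: 0.0
```

Call:
send_rows --deltas '[[[0,0.02,0.0018,0,0],[0,0.013,0.0012,0,0],[0,0,0,0,0],[0,0,0,0,0]]]'

```text
time: 18.8
tool_pos: [0.5699, -0.2232, 0.026]
ee_rot: [0.999, 0.045, 0.0, 0.0]
contact_force: [0.5, 0.3, -0.9]
grip_width: 0.0
gripper_force: 0.0
```

Run:
```python
from caps import *
from rig import state
s=grab("side","s7"); crop(s,310,190,440,290,6,"s7c")
st=state(); print(st["tool_pos"],st["contact_force"],inv(st["tool_pos"]))
```

```text
[ 0.56973314 -0.22316506  0.02594139] [ 0.0292226   0.49625002 -0.44663409] [ -29.85512638 -126.86335083]
```

View pics/s7c.png

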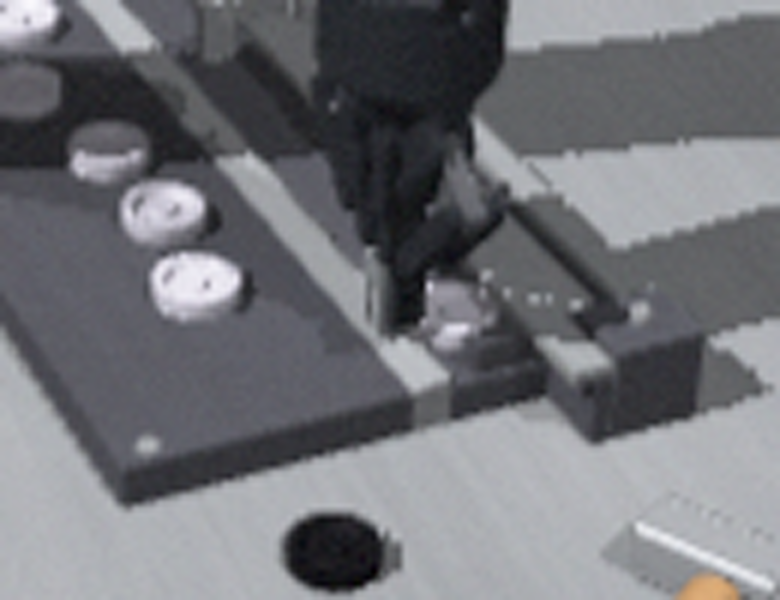

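The cap is down in the trough at (455,310), behind the lip. The flat push took almost no force, so I repeat that pattern for the next cap, at (-93,-67).

Call:
send_rows --deltas '[[[0,-0.1,-0.009,0,0],[0,0,0,0.16,0],[0.55,0,0,0.173,0],[0.55,-0.177,0.178,0,0],[0.55,-0.177,0.178,0,0],[0.55,0,0,0,0],[0.55,0,0,0,0],[0.55,0,0,-0.2,0],[0.55,0,0,-0.12,0],[0.55,0,0,-0.053,0],[0.55,0,0,0,0],[0.4,0,0,0,0],[0.2,0,0,0,0],[0.2,0,0,0,0],[0.2,0,0,0,0],[0.2,0,0,0,0]]]' --grip_force 20

```text
time: 20.18
tool_pos: [0.5018, -0.1712, 0.0203]
ee_rot: [0.999, 0.045, 0.0, 0.0]
contact_force: [-1.0, 0.2, -0.7]
grip_width: 0.0367
gripper_force: 20.1
```

Call:
send_rows --deltas '[[[0.2,0,0,0.02,0],[0.2,0,0,0.0133,0],[0.2,0.06,-0.0124,0,0],[0.2,0.09,-0.0186,0,0],[0.2,0.09,-0.0186,0,0],[0.2,0.09,-0.0186,0,0],[0.2,0.0315,-0.0063,0,0],[0.2,0,0,0,0],[0.55,0,0,0,0],[0.55,0,0,0,0],[0.55,0,0,0,0],[0.55,0,0,0.2,0],[0,-0.12,-0.0108,0,0],[0,-0.12,-0.0108,0,0],[0,0,0,0,0],[0,0,0,0,0],[0,0,0,-0.1,0],[0,0,0,-0.097,0],[0,0,0,0,0],[0,0,0,0,0]]]'

```text
time: 21.85
tool_pos: [0.5198, -0.1851, 0.0249]
ee_rot: [0.999, 0.045, -0.001, -0.0]
contact_force: [0.9, -0.2, 0.6]
grip_width: -0.0
gripper_force: 0.0
```

Call:
send_rows --deltas '[[[0,0.05,0.0045,0.003,0],[0,0.05,0.0045,0,0],[0,0.04,0.0036,0,0],[0,0.035,0.0032,0,0],[0,0.03,0.0027,0,0],[0,0.03,0.0027,0,0],[0,0.03,0.0027,0,0],[0,0.03,0.0027,0,0],[0,0.013,0.0011,0,0],[0,0,0,0,0],[0,0,0,0,0]]]'

```text
time: 22.77
tool_pos: [0.5662, -0.1813, 0.0258]
ee_rot: [0.999, 0.045, 0.0, 0.0]
contact_force: [0.2, -0.1, -0.1]
grip_width: -0.0003
gripper_force: 0.0
```

Call:
send_rows --deltas '[[[0,-0.1,-0.009,0,0],[0.55,0,0,0.16,0],[0.55,0,0,0.173,0],[0.55,0,0,0,0],[0.55,0,0,0,0],[0.55,0,0,0,0]]]'

```text
time: 23.27
tool_pos: [0.5507, -0.1828, 0.0757]
ee_rot: [0.999, 0.045, -0.0, 0.0]
contact_force: [0.3, -0.2, 0.4]
grip_width: 0.047
gripper_force: 0.0
```

```bash
cat >> caps.py <<'E'
def hough(c,z,r,p2=14):
    g=cv2.cvtColor(c["pixels"],cv2.COLOR_RGB2GRAY); q=np.array([proj(c,[*fw(x,y),z]) for x in(-175,20) for y in(-170,265)])
    a,b=q.min(0).astype(int),q.max(0).astype(int); a=np.maximum(a,0)
    g=cv2.resize(g[a[1]:b[1],a[0]:b[0]],None,fx=4,fy=4,interpolation=cv2.INTER_CUBIC)
    h=cv2.HoughCircles(g,cv2.HOUGH_GRADIENT,1.5,40,param1=60,param2=p2,minRadius=int(r*4-4),maxRadius=int(r*4+4))
    return [] if h is None else [(inv(ray(c,(u/4+a[0]-.4,v/4+a[1]-.4),z)).round(1),round(R/4,1),g[min(int(v),g.shape[0]-1),min(int(u),g.shape[1]-1)]) for u,v,R in h[0]]
E
python3 - <<'E'
from caps import *
from rig import state
t=grab("top","t8"); s=grab("side","s8")
for o in hough(t,.03,6.7,22): print(o)
st=state(); print(st["tool_pos"],inv(st["tool_pos"]))
E
```

```text
(array([-84.3, -10.3]), np.float32(6.8), np.uint8(226))
(array([-102. ,  114.8]), np.float32(6.8), np.uint8(116))
(array([-86.4,  48.6]), np.float32(6.8), np.uint8(230))
(array([-82.4, 178.6]), np.float32(7.3), np.uint8(218))
(array([-25.8, -82.8]), np.float32(7.3), np.uint8(39))
(array([ -2.3, -28.9]), np.float32(7.3), np.uint8(105))
(array([ -2.6, 160.5]), np.float32(7.3), np.uint8(107))
(array([-157.6, -109.3]), np.float32(6.0), np.uint8(105))
[ 0.55025345 -0.18256705  0.07489006] [-45.6050255  -84.67807471]
```

Call:
send_rows --deltas '[[[0.55,-0.15,0.23,0,0],[0.55,-0.1507,0.2295,0,0],[0.55,0,0,0,0],[0.55,0,0,-0.2,0],[0.55,0,0,-0.12,0],[0.55,0,0,-0.05,0],[0.55,0,0,0,0],[0.4,0,0,0,0],[0.2,0,0,0,0],[0.2,0,0,0,0],[0.2,0,0,0,0],[0.2,0,0,0,0]]]' --grip_force 20

```text
time: 24.37
tool_pos: [0.506, -0.1139, 0.0205]
ee_rot: [0.999, 0.045, 0.0, 0.0]
contact_force: [0.8, 0.5, 0.5]
grip_width: 0.0371
gripper_force: 20.1
```

Call:
send_rows --deltas '[[[0.2,0,0,0.02,0],[0.2,0,0,0.0133,0],[0.2,0.05,-0.029,0,0],[0.2,0.075,-0.0433,0,0],[0.2,0.075,-0.0433,0,0],[0.2,0.075,-0.0433,0,0],[0.2,0.0357,-0.0206,0,0],[0.2,0,0,0,0],[0.55,0,0,0,0],[0.55,0,0,0,0],[0.55,0,0,0,0],[0.55,0,0,0.2,0],[0,-0.12,-0.0108,0,0],[0,-0.12,-0.0108,0,0],[0,0,0,0,0],[0,0,0,0,0],[0,0,0,-0.1,0],[0,0,0,-0.097,0],[0,0,0,0,0],[0,0,0,0,0]]]'

```text
time: 26.03
tool_pos: [0.5165, -0.1435, 0.0252]
ee_rot: [0.999, 0.045, -0.001, -0.0]
contact_force: [0.5, 0.1, 0.3]
grip_width: 0.0001
gripper_force: 0.0
```

Call:
send_rows --deltas '[[[0,0.05,0.0045,0.003,0],[0,0.05,0.0045,0,0],[0,0.04,0.0036,0,0],[0,0.035,0.0032,0,0],[0,0.03,0.0027,0,0],[0,0.03,0.0027,0,0],[0,0.03,0.0027,0,0],[0,0.03,0.0027,0,0],[0,0.01,0.0008,0,0],[0,0,0,0,0],[0,0,0,0,0]]]'

```text
time: 26.95
tool_pos: [0.5623, -0.1398, 0.0262]
ee_rot: [0.999, 0.045, -0.0, 0.0]
contact_force: [0.0, 0.8, 0.2]
grip_width: 0.0002
gripper_force: 0.0
```

Call:
send_rows --deltas '[[[0,-0.1,-0.009,0,0],[0.55,0,0,0.16,0],[0.55,0,0,0.173,0],[0.55,0,0,0,0],[0.55,0,0,0,0]]]'

```text
time: 27.37
tool_pos: [0.5483, -0.1416, 0.0778]
ee_rot: [0.999, 0.045, 0.002, 0.001]
contact_force: [-0.9, 0.2, -0.5]
grip_width: 0.0462
gripper_force: 0.0
```

```bash
cat > look.py <<'E'
import sys
from caps import *
from rig import state
t=grab("top","t"+sys.argv[1]); s=grab("side","s"+sys.argv[1])
for o in hough(t,.03,6.7,20):
    if o[2]>90: print(o[0],o[1],o[2])
st=state(); print(st["tool_pos"].round(4),inv(st["tool_pos"]).round(1))
E
python3 look.py 9
```

```text
[-79.1 179.5] 6.4 210
[-85.4  47.4] 6.4 227
[-105.2  115.1] 7.3 115
[-40.3 165.1] 7.3 202
[  9.2 -36.3] 5.6 125
[-1.000e-01  1.657e+02] 6.4 106
[-62.5 245.8] 5.6 110
[ 0.5468 -0.1412  0.0759] [-45.3 -43.2]
```

Unmoved. Next is the cap at (-86,48), bound for trough y = -1.

Call:
send_rows --deltas '[[[0.55,-0.11,0.1903,0,0],[0.55,-0.11,0.1903,0,0],[0.55,-0.11,0.1903,0,0],[0.55,0,0,0,0],[0.55,0,0,-0.2,0],[0.55,0,0,-0.12,0],[0.55,0,0,-0.05,0],[0.55,0,0,0,0],[0.4,0,0,0,0],[0.2,0,0,0,0],[0.2,0,0,0,0],[0.2,0,0,0,0],[0.2,0,0,0,0]]]'

```text
time: 28.55
tool_pos: [0.498, -0.0557, 0.021]
ee_rot: [0.999, 0.045, 0.0, 0.0]
contact_force: [0.4, 0.8, -0.6]
grip_width: 0.0367
gripper_force: 20.1
```

Call:
send_rows --deltas '[[[0.2,0,0,0.02,0],[0.2,0,0,0.0133,0],[0.2,0.05,-0.0428,0,0],[0.2,0.08,-0.0685,0,0],[0.2,0.08,-0.0685,0,0],[0.2,0.08,-0.0685,0,0],[0.2,0.0452,-0.0387,0,0],[0.2,0,0,0,0],[0.55,0,0,0,0],[0.55,0,0,0,0],[0.55,0,0,0,0],[0.55,0,0,0.2,0],[0,-0.12,-0.0108,0,0],[0,-0.12,-0.0108,0,0],[0,0,0,0,0],[0,0,0,0,0],[0,0,0,-0.1,0],[0,0,0,-0.099,0],[0,0,0,0,0],[0,0,0,0,0]]]'

```text
time: 30.22
tool_pos: [0.512, -0.1013, 0.0253]
ee_rot: [0.999, 0.045, -0.001, -0.0]
contact_force: [0.4, -1.0, -0.5]
grip_width: -0.0002
gripper_force: 0.0
```

Call:
send_rows --deltas '[[[0,0.05,0.0045,0.002,0],[0,0.05,0.0045,0,0],[0,0.04,0.0036,0,0],[0,0.035,0.0032,0,0],[0,0.03,0.0027,0,0],[0,0.03,0.0027,0,0],[0,0.03,0.0027,0,0],[0,0.03,0.0027,0,0],[0,0.013,0.0011,0,0],[0,0,0,0,0],[0,0,0,0,0]]]'

```text
time: 31.13
tool_pos: [0.5583, -0.0977, 0.0261]
ee_rot: [0.999, 0.045, 0.0, 0.0]
contact_force: [-0.0, 0.0, 0.0]
grip_width: -0.0004
gripper_force: 0.0
```

Call:
send_rows --deltas '[[[0,-0.1,-0.009,0,0],[0.55,0,0,0.16,0],[0.55,0,0,0.173,0],[0.55,0,0,0,0],[0.55,0,0,0,0]]]'

```text
time: 31.55
tool_pos: [0.5443, -0.0994, 0.0775]
ee_rot: [0.999, 0.045, 0.002, 0.0]
contact_force: [-0.4, 0.6, -0.1]
grip_width: 0.0467
gripper_force: 0.0
```

```bash
python3 look.py 10
python3 - <<'E'
from h import *
s=load("pics/s10.npz"); crop(s,310,160,440,260,6,"s10c")
E
```

```text
[-82.3 179.7] 7.3 215
[-102.8  118.1] 6.0 105
[  -5.9 -152.2] 6.0 98
[ -3.2 197.1] 7.3 101
[-63.2 236.2] 7.3 106
[ -8.7 226.5] 6.4 100
[ 0.5427 -0.0991  0.0757] [-45.6  -0.9]
```

View pics/s10c.png

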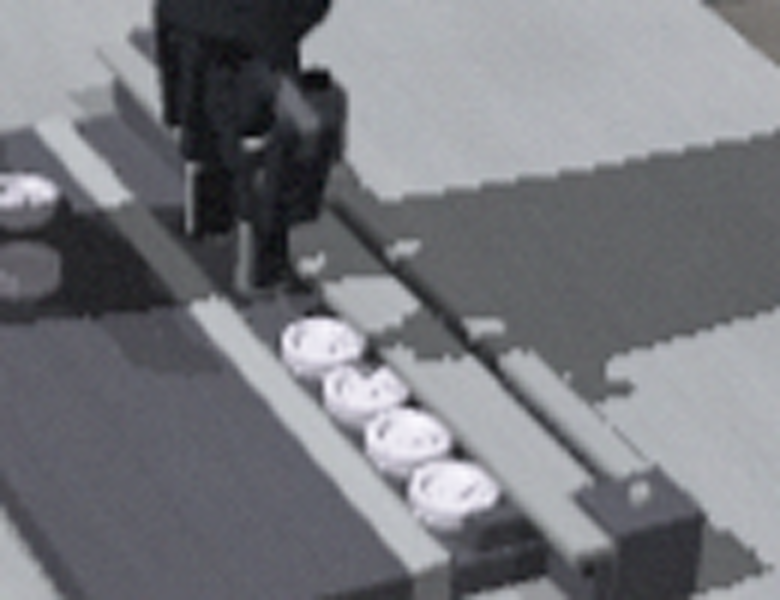

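Four caps lie flat in the trough at (322,345), (365,390), (407,438) and (455,490). The other two are on the apron at (20,195) and (25,270). Next is the cap at (-102.5,116), bound for trough y = 41.

Call:
send_rows --deltas '[[[0.55,-0.1127,0.183,0,0],[0.55,-0.1127,0.183,0,0],[0.55,-0.1127,0.183,0,0],[0.55,-0.1127,0.183,0,0],[0.55,0,0,0,0],[0.55,0,0,-0.2,0],[0.55,0,0,-0.12,0],[0.55,0,0,-0.05,0],[0.55,0,0,0,0],[0.4,0,0,0,0],[0.2,0,0,0,0],[0.2,0,0,0,0],[0.2,0,0,0,0],[0.2,0,0,0,0]]]'

```text
time: 32.82
tool_pos: [0.4759, 0.0106, 0.0208]
ee_rot: [0.999, 0.045, 0.0, 0.0]
contact_force: [-0.3, -0.6, -0.7]
grip_width: 0.037
gripper_force: 20.1
```

Call:
send_rows --deltas '[[[0.2,0,0,0.02,0],[0.2,0,0,0.0133,0],[0.2,0.05,-0.05,0,0],[0.2,0.09,-0.0885,0,0],[0.2,0.09,-0.0885,0,0],[0.2,0.09,-0.0885,0,0],[0.2,0.09,-0.0885,0,0],[0.2,0.0477,-0.046,0,0],[0.2,0,0,0,0],[0.55,0,0,0,0],[0.55,0,0,0,0],[0.55,0,0,0,0],[0.55,0,0,0.2,0],[0,-0.12,-0.0108,0,0],[0,-0.12,-0.0108,0,0],[0,0,0,0,0],[0,0,0,0,0],[0,0,0,-0.1,0],[0,0,0,-0.099,0],[0,0,0,0,0]]]'

```text
time: 34.48
tool_pos: [0.5073, -0.0593, 0.0238]
ee_rot: [0.999, 0.045, -0.002, -0.0]
contact_force: [-1.3, 0.3, -1.1]
grip_width: 0.0
gripper_force: 0.0
```

Call:
send_rows --deltas '[[[0,0,0,0.002,0],[0,0.05,0.0045,0,0],[0,0.05,0.0045,0,0],[0,0.04,0.0036,0,0],[0,0.035,0.0032,0,0],[0,0.03,0.0027,0,0],[0,0.03,0.0027,0,0],[0,0.03,0.0027,0,0],[0,0.03,0.0027,0,0],[0,0.013,0.0011,0,0],[0,0,0,0,0],[0,0,0,0,0]]]'

```text
time: 35.48
tool_pos: [0.5546, -0.0558, 0.0259]
ee_rot: [0.999, 0.045, -0.0, -0.0]
contact_force: [-0.3, 0.1, -0.6]
grip_width: -0.0001
gripper_force: 0.0
```

Call:
send_rows --deltas '[[[0,-0.1,-0.009,0,0],[0.55,0,0,0.16,0],[0.55,0,0,0.173,0],[0.55,0,0,0,0],[0.55,0,0,0,0]]]'

```text
time: 35.9
tool_pos: [0.5405, -0.0574, 0.0774]
ee_rot: [0.999, 0.045, 0.002, 0.0]
contact_force: [0.3, -0.1, 0.2]
grip_width: 0.0465
gripper_force: 0.0
```

```bash
python3 look.py 11
```

```text
[  -1.7 -124.7] 6.4 242
[-80.4 176.3] 6.0 199
[  2.5 -82. ] 7.3 226
[ -24.9 -145.1] 6.0 211
[-40.  -98.7] 7.3 183
[-10.8 182.5] 6.0 101
[ 0.539  -0.0573  0.0756] [-45.6  41.1]
```

Call:
send_rows --deltas '[[[0.55,-0.0795,0.2194,0,0],[0.55,-0.0795,0.2194,0,0],[0.55,-0.0795,0.2194,0,0],[0.55,-0.0795,0.2194,0,0],[0.55,0,0,0,0],[0.55,0,0,-0.2,0],[0.55,0,0,-0.12,0],[0.55,0,0,-0.05,0],[0.55,0,0,0,0],[0.4,0,0,0,0],[0.2,0,0,0,0],[0.2,0,0,0,0],[0.2,0,0,0,0],[0.2,0,0,0,0]]]'

```text
time: 37.17
tool_pos: [0.492, 0.0743, 0.0207]
ee_rot: [0.999, 0.045, 0.0, -0.0]
contact_force: [0.3, -0.5, -0.2]
grip_width: 0.0371
gripper_force: 20.1
```

Call:
send_rows --deltas '[[[0.2,0,0,0.02,0],[0.2,0,0,0.0133,0],[0.2,0.03,-0.055,0,0],[0.2,0.055,-0.1009,0,0],[0.2,0.055,-0.1009,0,0],[0.2,0.055,-0.1009,0,0],[0.2,0.055,-0.1009,0,0],[0.2,0.055,-0.1009,0,0],[0.2,0.02,-0.0365,0,0],[0.2,0,0,0,0],[0.55,0,0,0,0],[0.55,0,0,0,0],[0.55,0,0,0,0],[0.55,0,0,0.2,0],[0,-0.12,-0.0108,0,0],[0,-0.12,-0.0108,0,0],[0,0,0,0,0],[0,0,0,0,0],[0,0,0,-0.1,0],[0,0,0,-0.099,0]]]'

```text
time: 38.83
tool_pos: [0.5064, -0.0175, 0.0262]
ee_rot: [0.999, 0.045, 0.002, -0.0]
contact_force: [0.1, 0.4, 0.0]
grip_width: -0.0
gripper_force: 0.0
```

Call:
send_rows --deltas '[[[0,0,0,0.002,0],[0,0,0,0,0]]]'

```text
time: 39.0
tool_pos: [0.5046, -0.0176, 0.0255]
ee_rot: [0.999, 0.045, -0.001, -0.0]
contact_force: [0.7, 0.1, 0.5]
grip_width: 0.0001
gripper_force: 0.0
```

Call:
send_rows --deltas '[[[0,0.05,0.0045,0,0],[0,0.05,0.0045,0,0],[0,0.04,0.0036,0,0],[0,0.035,0.0032,0,0],[0,0.03,0.0027,0,0],[0,0.03,0.0027,0,0],[0,0.03,0.0027,0,0],[0,0.03,0.0027,0,0],[0,0.013,0.0011,0,0],[0,0,0,0,0],[0,0,0,0,0]]]'

```text
time: 39.92
tool_pos: [0.5509, -0.014, 0.0259]
ee_rot: [0.999, 0.045, 0.0, -0.0]
contact_force: [0.1, 0.0, 0.4]
grip_width: -0.0001
gripper_force: 0.0
```

Call:
send_rows --deltas '[[[0,-0.1,-0.009,0,0],[0,0,0,0.2,0],[0,0,0,0.25,0],[0,-0.15,-0.1,0.2,0],[0,-0.15,-0.2,0.2,0],[0,-0.1,-0.25,0,0],[0,0,-0.25,0,0],[0,0,-0.25,0,0],[0,0,-0.25,0,0],[0,0,-0.25,0,0],[0,0,-0.25,0,0],[0,0,-0.25,0,0],[0,0,-0.25,0,0],[0,0,-0.25,0,0],[0,0,0,0,0],[0,0,0,0,0]]]'

```text
time: 41.25
tool_pos: [0.4773, -0.3965, 0.1489]
ee_rot: [0.999, 0.042, -0.0, 0.0]
contact_force: [-0.2, 0.7, -0.0]
grip_width: -0.0004
gripper_force: 0.0
```

Run:
```python
from caps import *
t=grab("top","t12"); s=grab("side","s12")
a=cv2.resize(s["pixels"][145:275,290:440,::-1],None,fx=2.5,fy=2.5,interpolation=3)
b=cv2.resize(t["pixels"][120:230,255:430,::-1],None,fx=2.4,fy=2.4,interpolation=3)
h=min(len(a),len(b)); w=cv2.resize(t["pixels"][115:195,250:430,::-1],None,fx=4.4,fy=4.4,interpolation=3)
a=cv2.resize(s["pixels"][150:265,300:430,::-1],(282,250),interpolation=3)
m=np.zeros((len(w)+250,w.shape[1],3),np.uint8); m[:len(w)]=w; m[len(w):,:282]=a
cv2.imwrite("pics/m12.png",m[:600]); print(m.shape)
for o in hough(t,.028,6.7,15):
    if o[2]>90: print(o)
```

```text
(602, 792, 3)
(array([-0. , 41.8]), np.float32(6.4), np.uint8(148))
(array([  0.7, -82.2]), np.float32(6.4), np.uint8(228))
(array([  -1.3, -125.1]), np.float32(6.4), np.uint8(234))
(array([ -2.6, -38.8]), np.float32(6.4), np.uint8(240))
(array([-0.9, -0.2]), np.float32(6.4), np.uint8(164))
(array([ 3. , 83.6]), np.float32(7.3), np.uint8(131))
(array([-24.8, -58.5]), np.float32(7.3), np.uint8(149))
(array([-26. , -15.3]), np.float32(6.8), np.uint8(176))
(array([-24.1,  25.4]), np.float32(6.4), np.uint8(91))
(array([ -7.4, 239.6]), np.float32(7.3), np.uint8(94))
(array([ -24.5, -144.5]), np.float32(6.0), np.uint8(190))
(array([ -54.9, -143.8]), np.float32(6.4), np.uint8(95))
(array([-41.1, 239.5]), np.float32(7.3), np.uint8(176))
(array([ -1.9, 196.1]), np.float32(6.8), np.uint8(95))
(array([-25.5,  66.4]), np.float32(6.0), np.uint8(102))
(array([-58.9, 142.9]), np.float32(7.3), np.uint8(92))
(array([ -4.5, 160.7]), np.float32(6.4), np.uint8(99))
(array([ 29.9, 212.5]), np.float32(7.3), np.uint8(170))
(array([-39.6, -98. ]), np.float32(7.3), np.uint8(181))
(array([-39.5, 201.7]), np.float32(6.8), np.uint8(187))
(array([-146.1,  -39.5]), np.float32(7.3), np.uint8(98))
```

View pics/m12.png

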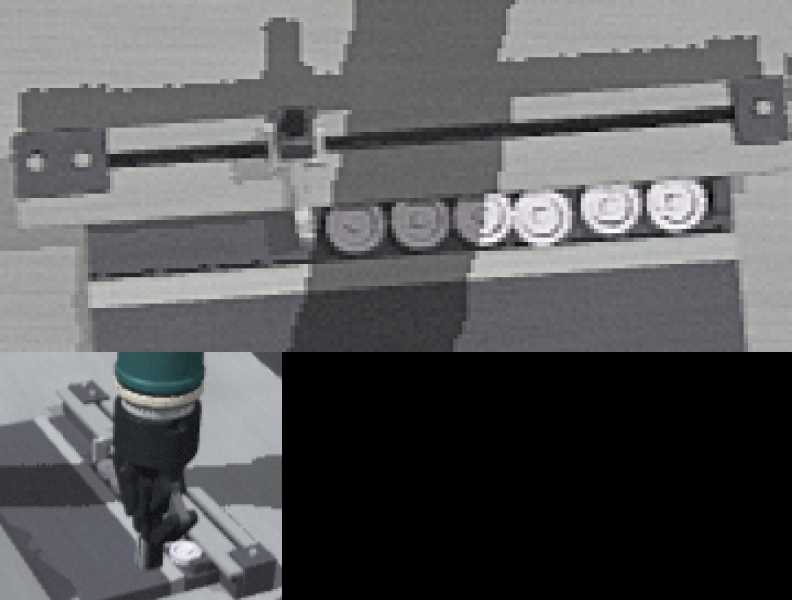

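All six caps lie in the trough at mosaic x = 355 to 678. They centre at fixture x ≈ 0 and y from -125 to 84, between the fixed end and the stop foot at (307,215). The stop is still at its notch and the robot is clear, so I hand in.

```bash
python3 -c "
from rig import *
print(sign_off())"
```

```text
the job is handed in; nothing more can be done
None
```

The job is handed in at about 41 s robot time: the stop is locked in the index notch at about y = 117 mm, and all six caps lie flat in the trough between the fixed end and the stop; the hammer, grinder, tub and look-alikes were left alone.

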